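# Fit a water-filter cartridge and snap its cap on

## Task

Fit the new cartridge to the worktop water filter: push the white tube with blue ends down over the filter's spigot until it rests on its seat, then take the green cap by its grip and press it onto the stud until it clicks, and keep pressing after the click until cap and cartridge have pushed the sprung seat fully down. Finish still gripping the cap and holding it pressed down, without letting go, and leave the mug, jam jar, sardine tin and apple standing where they are.

Things in the scene. Friction and masses are not known exactly. Their poses are not given: they have to be found in the camera images.
- filter_base: filter base, fixed. Origin: centre of its underside on the worktop, z up. Grey round foot 120 mm across, 12 mm high, with a steel outlet stub reaching 79 mm from the axis to -x and a white hose barb 74 mm to +x, both under 15 mm high. On its axis a white spigot, 30 mm diameter, up to z = 78 mm, then a cone to z = 84 mm, and the steel stud above it
- seat (a joint): the black sprung seat ring round the foot of the spigot, 58 mm diameter, its top 22 mm above the worktop when free. Value: how far it is pressed down, in m, from 0 (free, up) to 0.005 (fully down, hard stop). It starts to move at about 4 N and is fully down at about 9 N, and springs back when let go
- cartridge: loose filter cartridge: stiff white pleated tube with a blue ring at each end, open through, 51 mm outer diameter, bore 33 mm, 70 mm tall, about 0.12 kg, same either way up, standing upright on the worktop. Origin: centre of its lower end; z up along its axis. On the free seat its origin is 22 mm above the base's origin, its upper end 92 mm
- cartridge_top (a point): centre of the cartridge's upper end, 70 mm above its origin
- cap: loose green snap cap, about 0.05 kg, standing upright on the worktop, open side down. Origin: centre of its open lower rim; z up along its axis. Skirt 44 mm diameter from z = 0 to its flat top face at 30 mm; on that a round grip, 24 mm diameter, up to z = 58 mm. Inside: a lip of 19 mm bore in the lowest 2.5 mm, above it a bore of 25 mm up to z = 26 mm
- cap_grip (a point): middle of the cap's grip, on its axis, 44 mm above the cap's origin; the grip reaches 14 mm above and below it. Fingers that straddle the grip may rest their tips on the skirt's top face and push there
- stud (a point): point on the axis of the upright steel stud at the height of its four brass spring beads, 97 mm above the base's origin. Stud 16 mm diameter from 84 to 104 mm above the worktop, cone tip up to 110 mm (8 mm diameter there). The beads stick out to 23 mm diameter and are pushed in as the cap's lip passes, about 10 N in all
- cap_rim (a point): centre of the cap's lower rim (the cap's origin). Height of this point above the worktop while pressing: lip meets the beads at about 101 mm; force about 10 N, which drops at the click at about 94 mm, where the beads begin to pull the cap down; the rim lands on the cartridge at 92 mm and then presses cartridge and seat down, to 87 mm at the hard stop
- mug: orange mug with a handle, loose, 81 mm diameter, 101 mm tall, to be left alone; origin at its underside
- jam_jar: jar of red jam with a yellow lid, loose, 66 mm diameter, 100 mm tall, to be left alone; origin at its underside
- sardine_tin: flat oval tin with a dark blue lid, loose, 63 x 105 x 25 mm, to be left alone; origin at its underside
- apple: red apple, loose, 72 mm diameter, 63 mm tall, to be left alone; origin at its underside
There are look-alikes about, which are no part of the job. Leave any purple look-alike of the cartridge alone. Of the things like the cap, leave any that is red; of the rest the larger one is meant.

How it is judged:
By the outcome, as a careful person would: the job done as asked, in the order asked, and still so for the second after the job is handed in, while the arm keeps its last pose, push and grip.
It also fails if it takes over 64 s, if anything falls off the work surface, if the arm or the gripper's body presses on something with over 40 N, if the wrist force passes 120 N, or if a joint passes its speed limit or range.

## Robot

A 6-joint arm with a two-finger parallel gripper is mounted at the origin on a cart in front of the work surface, level with it; the furniture and walls round the work are solid. World frame = base frame: x ahead of the robot, y to its left, z up, the work surface at z = 0. Lengths are in m, angles in degrees, forces in N, time in s.
With the tool pointing down it reaches from about 0.425 to 0.925 m from the base axis. Payload 12.5 kg.
Tool frame: the origin (TCP) lies between the finger pads; the fingertips stand 14 mm ahead of it and the grasp point (between the pads) lies 5 mm behind it (robot.nose_length is the distance from the TCP to the fingertips, in m); z points along the fingers, y is the line along which they close (so a half turn about z gives the same grasp; the last joint's range is limited). The gripper opens to 85 mm and grips with 20 to 120 N. Pads are 22 mm wide; open, the fingers measure 114 mm over their backs; the gripper's body (76 mm by 85 mm) begins 54 mm behind the grasp point. The pads swing forward as they close: fully open they stand 13 mm farther back than shut.
Start: joints at [67.976, 28.126, 89.318, -0, 62.55, -6.05], TCP at [0.172, 0.601, 0.219] pointing down, gripper open.
Joint ranges: [-177.58, 177.58], [-47.91, 125.51], [2.72, 160], [-65.01, 245.01], [3.68, 167.84], [-153.87, 153.87]. Speed limits (degrees/s): [127.2, 127.2, 159.86, 180, 180, 180].

## Interface

Orientations are given as [roll, pitch, yaw] about the fixed x, y, z axes, in that order (R = Rz(yaw) Ry(pitch) Rx(roll)).
In Python, from bench import robot gives the robot as it stands.
- The arm moves only by the shell command python3 -m handwheel 'ROWS' [FORCE]. ROWS is JSON, a list of rows, each a list of 7 numbers: the turn, a rotation vector about the tool's x, y, z each as a share of 90 degrees, from -1 to 1, then the shift along the tool's x, y, z each as a share of 0.3 m, from -1 to 1, then the closure, from 0 (fully open) to 1 (shut). A call has 1 to 12 rows; each row is the pose to reach, as a shift and turn from the pose commanded when the call began, along the tool's axes at that moment; what a row does not reach only later rows make up. A row lasts 1/12 s, in which the tool goes at most 41.7 mm and 7.16 degrees, less where a joint would pass 70% of its speed; a pose out of reach is approached as far as the arm can. A call with a number of a shift or a turn outside -1 to 1 is refused whole. A call with a gripper value outside its range is refused whole. The fingers move at their own pace and stop on an object; FORCE is the grip in N (left out, the last holds). Time passes only in rows, so rows that repeat a pose let the fingers close. It gives the time, the measured TCP pose, the force, the opening and the grip force at its end, in the units of the state.
- robot.read_state(): the state, without advancing time (a new reading comes with each control period).
- robot.read_camera(name): name is "side" or "top"; returns a dict with "img" (420x560x3 uint8, blue, green, red), "vfov" (degrees; the focal length in pixels is half the picture's height over the tangent of half this angle, whatever the lens; pixels are square), "cx", "cy" (the principal point, pixels), "pose" (4x4, takes a point from camera to world coordinates). Camera axes: x right, y down, z forward; pixel columns grow to the right and rows downward; lengths in m; the calibration is good to about 2 mm. A picture is of the moment at which its call begins. There is no depth.
- robot.sign_off(): hands the job in; it is judged then, once.
Trained networks look in the newest picture that a camera, given by its name, has taken for a name from the list of things; names that differ only in an ending like _2 or _b are one class to them, and where a whole thing is asked for, a point or a joint stands for the part that bears it (a point fixed in the world has none). Each returns a list of dicts, best first, with "score" (0 to 1); they miss things now and then, are a little off and sometimes report something else, mostly with a low value. They report only what shows in the picture. A call takes as long as a camera call. They do not tell look-alikes from the thing itself.
- robot.silhouettes(camera, label): "region" (420x560 bool, what is visible of it) and "extent" ([centre column, centre row, width, height] in pixels, round what is visible of it).
- robot.landmark_of(camera, label): "xy" ([column, row] in pixels: a listed point, or the origin of a listed thing).
The state is a dict: "clock": time; "qpos": joint angles; "dq": joint speeds; "joint_efforts": joint torques, N m; "ee_pos": TCP position; "ee_rot": TCP orientation; "wrist_force": force on the tool from outside, world axes, zero at the start; "wrist_torque": the same for the moment, N m; "opening": finger opening in m; "finger_force": force on a finger pad.
Only numpy, scipy, OpenCV 4.12 (cv2) and the standard library are available. Lean on these libraries where they do the work, as an engineer would, in place of code of your own. Each camera call takes 0.05 s, during which the arm holds its last target. There are 200 camera calls.

## Working session

There is one attempt and no reset: what is moved stays moved. The work goes in short steps, Python scripts to look and compute and a shell command to move; the robot and the scene stay as the last step left them, time stands still between calls to the robot, and variables do not carry over. Pictures are saved under pics/ and viewed, at most 10 in all, crops included, and the job is handed in when it is done.

```bash
mkdir -p pics; ls
python3 - <<'E'
from bench import robot
import cv2,numpy as np
ims={}
for c in("top","side"):
    d=robot.read_camera(c);ims[c]=d["img"]
    print(c,d["vfov"],d["cx"],d["cy"],np.round(d["pose"],3).tolist())
    cv2.imwrite(f"pics/{c}0.png",d["img"])
    for l in("filter_base","stud","cartridge","cartridge_top","cap","cap_rim","cap_grip","mug","jam_jar","sardine_tin","apple"):
        print(l,[(np.round(r["xy"]).tolist(),round(r["score"],2)) for r in robot.landmark_of(c,l)])
print(robot.read_state())
E
```

```text
pics
top 43.2220155897091 284.4786435138231 201.03135097253323 [[-0.013, -0.996, 0.094, 0.459], [-1.0, 0.012, -0.012, -0.046], [0.011, -0.094, -0.996, 1.294], [0.0, 0.0, 0.0, 1.0]]
filter_base [([249.0, 158.0], 0.69), ([239.0, 237.0], 0.57), ([168.0, 239.0], 0.21)]
stud [([236.0, 236.0], 0.94), ([394.0, 255.0], 0.26)]
cartridge [([425.0, 262.0], 0.65), ([386.0, 256.0], 0.58)]
cartridge_top [([392.0, 253.0], 0.97), ([438.0, 264.0], 0.65), ([371.0, 170.0], 0.47)]
cap [([174.0, 275.0], 0.84), ([168.0, 238.0], 0.74), ([172.0, 206.0], 0.47)]
cap_rim [([175.0, 273.0], 0.85), ([173.0, 236.0], 0.82), ([169.0, 212.0], 0.73)]
cap_grip [([164.0, 240.0], 0.8), ([169.0, 272.0], 0.75), ([170.0, 204.0], 0.55), ([246.0, 161.0], 0.5)]
mug [([246.0, 160.0], 0.68)]
jam_jar [([370.0, 170.0], 0.71)]
sardine_tin [([426.0, 157.0], 0.73)]
apple [([164.0, 176.0], 0.83)]
side 55.41256989740987 281.7291219562764 210.80359289469408 [[-0.97, -0.113, 0.214, 0.335], [-0.241, 0.363, -0.9, 0.848], [0.024, -0.925, -0.38, 0.481], [0.0, 0.0, 0.0, 1.0]]
filter_base [([293.0, 267.0], 0.59)]
stud [([294.0, 233.0], 0.71)]

[... 446 characters left out ...]
4.0, 302.0], 0.72)]
{'clock': 1.2, 'qpos': array([ 6.79769194e+01,  2.81260738e+01,  8.93194616e+01,  7.87940619e-04,
        6.25508677e+01, -6.05153562e+00]), 'dq': array([-0.05420547, -0.0125237 , -0.01791841,  0.02858913,  0.12491144,
       -0.08613174]), 'joint_efforts': array([ 2.48577146e-05, -6.18276644e+01, -2.61846292e+01, -1.15297880e-04,
        4.52085751e-04,  5.91211219e-06]), 'ee_pos': array([0.17196266, 0.60088077, 0.2186251 ]), 'ee_rot': array([ 1.79996349e+02, -3.16162188e-04,  1.64028092e+02]), 'wrist_force': array([-0.79228482,  0.0169314 , -0.05953106]), 'wrist_torque': array([-0.03282632,  0.02118633,  0.04432478]), 'finger_force': 0.0, 'opening': 0.08520413491984002}
```

Run:
```python
import cv2,numpy as np
t=cv2.imread("pics/top0.png")[120:320,110:490];s=cv2.imread("pics/side0.png")[160:360,150:400]
cv2.imwrite("pics/t1.png",cv2.resize(t,None,fx=2.1,fy=2.1,interpolation=cv2.INTER_CUBIC))
cv2.imwrite("pics/s1.png",cv2.resize(s,None,fx=2.9,fy=2.9,interpolation=cv2.INTER_CUBIC))
```

```text
(no output)
```

View pics/t1.png

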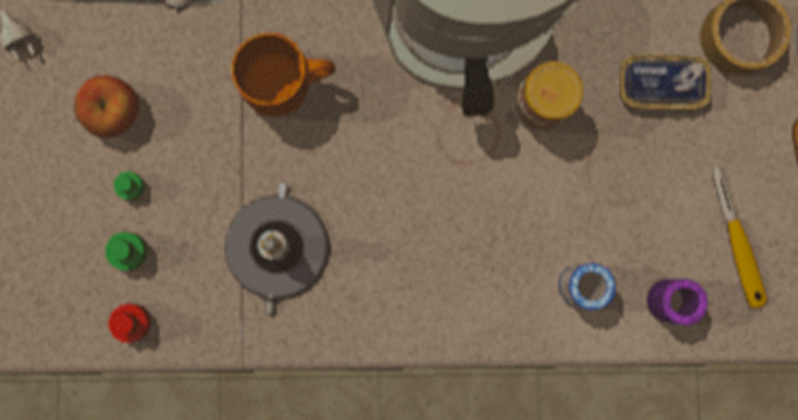

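View pics/s1.png

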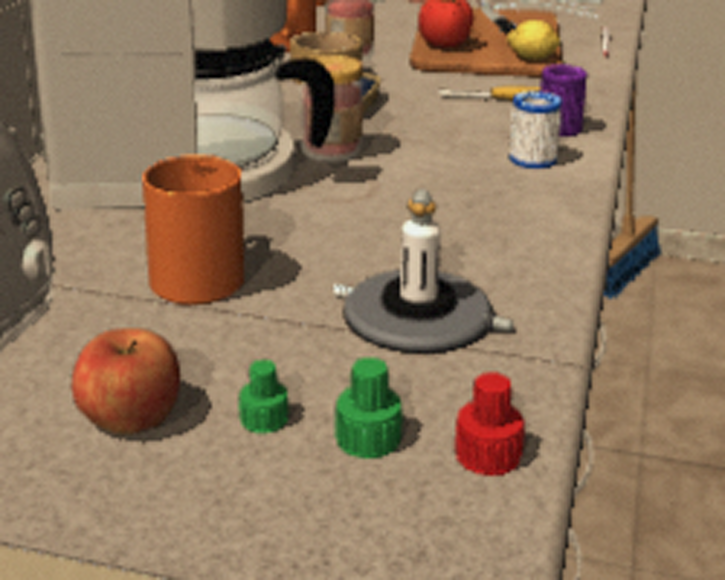

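The top view shows the white/blue tube at about (391,256), and the purple look-alike at (433,263) is to be left. There are three cap-like things: small green at (171,208), larger green at (169,240) and red at (172,273). The larger green one is meant, since red is excluded and it is the bigger of the two greens. The side crop confirms this: larger green at (278,300), small green at (240,297), red at (320,306).

Next I'll fit positions from silhouettes in both views.

```bash
cat > h.py <<'E'
from bench import robot
import cv2,numpy as np
from scipy.optimize import least_squares
def cam(n):
    d=robot.read_camera(n);h,w=d["img"].shape[:2];f=h/2/np.tan(np.radians(d["vfov"]/2))
    return dict(n=n,img=d["img"],K=np.array([[f,0,d["cx"]],[0,f,d["cy"]],[0,0,1]]),T=np.array(d["pose"]))
def proj(c,P):
    q=(np.linalg.inv(c["T"])@np.c_[P,np.ones(len(P))].T)[:3];u=c["K"]@q;return (u[:2]/u[2]).T
def ray(c,uv,z):
    d=c["T"][:3,:3]@np.linalg.inv(c["K"])@[*uv,1];o=c["T"][:3,3];return (o+d*(z-o[2])/d[2])[:2]
a=np.linspace(0,2*np.pi,48)
def rings(prof):return np.vstack([np.c_[r*np.cos(a),r*np.sin(a),0*a+z] for r,z in prof])
CART=rings([(.0255,0),(.0255,.07)]);CAP=rings([(.022,0),(.022,.03),(.012,.03),(.012,.058)])
FOOT=rings([(.06,0),(.06,.012)])
def bb(p):return np.r_[p.min(0)-.0,p.max(0)]
def fit(cams,ext,model,x0):
    def res(x):
        return np.concatenate([bb(proj(c,model+[x[0],x[1],x[2] if len(x)>2 else 0]))-e for c,e in zip(cams,ext)])
    s=least_squares(res,x0,loss="soft_l1");return s.x,res(s.x)
def color_ext(c,lo,hi,box):
    x0,y0,x1,y1=box;m=cv2.inRange(cv2.cvtColor(c["img"],cv2.COLOR_BGR2HSV)[y0:y1,x0:x1],lo,hi)
    n,l,s,_=cv2.connectedComponentsWithStats(m);i=1+np.argmax(s[1:,4]);x,y,w,h=s[i,:4];return np.array([x0+x,y0+y,x0+x+w,y0+y+h])-.5,s[i,4]
def ext(c,label,near):
    r=min(robot.silhouettes(c["n"],label),key=lambda r:np.hypot(r["extent"][0]-near[0],r["extent"][1]-near[1]))
    u,v,w,h=r["extent"];return np.array([u-w/2,v-h/2,u+w/2,v+h/2])
E
python3 - <<'E'
from h import *
np.set_printoptions(precision=4,suppress=True)
t=cam("top");ect=ext(t,"cartridge",(391,256));ekt=ext(t,"cap",(169,240))
print("cols",color_ext(t,(50,120,50),(80,255,255),(155,222,190,260)))
s=cam("side");ecs=ext(s,"cartridge",(335,205));eks=ext(s,"cap",(278,302))
print("cols",color_ext(s,(50,120,50),(80,255,255),(260,280,295,322)))
print(ect,ecs,ekt,eks)
print("cart",fit([t,s],[ect,ecs],CART,[.4,-.15]));print("cap",fit([t,s],[ekt,eks],CAP,[.4,.1]))
for n,c,uv,z in(("stud",t,(236,236),.097),("stud",s,(294,233),.097),("ctop",t,(391,255),.07),("ctop",s,(337,196),.07),("grip",t,(168,240),.044),("grip",s,(278,296),.044)):print(n,c["n"],ray(c,uv,z))
# white spigot base / foot by landmark
for c,n in((t,"stud"),(s,"stud")):
    r=robot.landmark_of(c["n"],n)[0]["xy"];print(r,ray(c,r,.097))
print("base ext",ext(t,"filter_base",(242,238)),ext(s,"filter_base",(294,255)))
E
```

```text
cols (array([159.5, 230.5, 178.5, 248.5]), np.int32(219))
cols (array([265.5, 283.5, 287.5, 317.5]), np.int32(568))
[376.15 245.45 403.05 265.35] [324.3 191.2 342.7 215.6] [159.4 228.7 180.  248.1] [262.95 281.6  289.45 319.2 ]
cart (array([ 0.4461, -0.3073]), array([-0.2554, -1.4963,  0.4772,  0.856 ,  0.1306, -0.2331,  0.012 ,
        2.5389]))
cap (array([0.4921, 0.2156]), array([-0.1729,  0.4227,  0.1422, -0.3347,  1.6275,  1.1222, -2.0387,
       -0.8244]))
stud top [0.4937 0.0501]
stud side [0.4938 0.0557]
ctop top [ 0.4463 -0.3039]
ctop side [ 0.4358 -0.2899]
grip top [0.488  0.2139]
grip side [0.4857 0.2264]
[234.8, 237.1] [0.4913 0.0529]
[295.1, 232.7] [0.4917 0.0535]
base ext [216.6  210.35 267.   270.85] [266.8 225.3 327.6 281.9]
```

```bash
cat > plan.py <<'E'
import sys,json;from h import *
from scipy.spatial.transform import Rotation as R
def plan(*wps):
    s=robot.read_state();R0=R.from_euler("xyz",s["ee_rot"],degrees=True)
    print("t",round(s["clock"],2),"at",np.round(s["ee_pos"],4),np.round(s["ee_rot"],2))
    for x,y,z,yaw in wps:
        r=(R0.inv()*R.from_euler("xyz",[180,0,yaw],degrees=True)).as_rotvec(degrees=True)/90
        d=R0.inv().apply(np.array([x,y,z])-s["ee_pos"])/.3
        print((x,y,z,yaw),np.round(np.r_[r,d],4).tolist(),"rows",np.ceil(max(np.linalg.norm(d)*300/41.7,np.linalg.norm(r)*90/7.16)))
if __name__=="__main__":plan(*[list(map(float,w.split(","))) for w in sys.argv[1:]])
E
python3 plan.py .4,.4,.25,140 .446,.33,.25,135
```

```text
t 1.7 at [0.172  0.6009 0.2186] [180.    -0.   164.02]
(0.4, 0.4, 0.25, 140.0) [0.0, -0.0, 0.2669, -0.915, -0.4345, -0.1047] rows 8.0
(0.446, 0.33, 0.25, 135.0) [0.0, -0.0, 0.3225, -1.1267, -0.6167, -0.1047] rows 10.0
```

```bash
python3 -m handwheel '[[0,0,0.267,-0.915,-0.434,-0.105,0],[0,0,0.267,-0.915,-0.434,-0.105,0],[0,0,0.267,-0.915,-0.434,-0.105,0],[0,0,0.267,-0.915,-0.434,-0.105,0],[0,0,0.267,-0.915,-0.434,-0.105,0],[0,0,0.267,-0.915,-0.434,-0.105,0],[0,0,0.267,-0.915,-0.434,-0.105,0],[0,0,0.267,-0.915,-0.434,-0.105,0],[0,0,0.267,-0.915,-0.434,-0.105,0]]'; python3 plan.py .5,.17,.25,120 .5,.12,.25,110
```

```text
clock: 2.45
ee_pos: [0.4025, 0.3982, 0.2505]
ee_rot: [179.9, 0.0, 139.8]
wrist_force: [0.7, 0.1, -0.1]
opening: 0.0854
finger_force: 0.0
t 2.45 at [0.4025 0.3982 0.2505] [1.7995e+02 3.0000e-02 1.3977e+02]
(0.5, 0.17, 0.25, 120.0) [0.0006, 0.0002, 0.2197, -0.7393, -0.3708, 0.0017] rows 6.0
(0.5, 0.12, 0.25, 110.0) [0.0006, 0.0001, 0.3308, -0.8469, -0.4981, 0.0017] rows 8.0
```

```bash
python3 -m handwheel '[[0,0,0.33,-0.847,-0.498,0,0],[0,0,0.33,-0.847,-0.498,0,0],[0,0,0.33,-0.847,-0.498,0,0],[0,0,0.33,-0.847,-0.498,0,0],[0,0,0.33,-0.847,-0.498,0,0],[0,0,0.33,-0.847,-0.498,0,0],[0,0,0.33,-0.847,-0.498,0,0],[0,0,0.33,-0.847,-0.498,0,0],[0,0,0.33,-0.847,-0.498,0,0]]'; python3 plan.py .48,-.13,.25,78
```

```text
clock: 3.2
ee_pos: [0.499, 0.1214, 0.2499]
ee_rot: [-180.0, -0.0, 110.1]
wrist_force: [-0.3, 0.8, -0.8]
opening: 0.0855
finger_force: 0.0
t 3.2 at [0.499  0.1214 0.2499] [-1.7999e+02 -2.0000e-02  1.1013e+02]
(0.48, -0.13, 0.25, 78.0) [-0.0001, -0.0001, 0.357, -0.765, -0.3476, -0.0004] rows 7.0
```

```bash
python3 -m handwheel '[[0,0,0.357,-0.765,-0.348,0,0],[0,0,0.357,-0.765,-0.348,0,0],[0,0,0.357,-0.765,-0.348,0,0],[0,0,0.357,-0.765,-0.348,0,0],[0,0,0.357,-0.765,-0.348,0,0],[0,0,0.357,-0.765,-0.348,0,0],[0,0,0.357,-0.765,-0.348,0,0],[0,0,0.357,-0.765,-0.348,0,0]]'; python3 plan.py .446,-.306,.18,45  .446,-.306,.13,45
```

```text
clock: 3.87
ee_pos: [0.4804, -0.1292, 0.2499]
ee_rot: [-180.0, -0.0, 78.1]
wrist_force: [0.2, 0.5, -0.0]
opening: 0.0851
finger_force: 0.0
t 3.87 at [ 0.4804 -0.1292  0.2499] [-1.7999e+02 -3.0000e-02  7.8070e+01]
(0.446, -0.306, 0.18, 45.0) [-0.0002, -0.0002, 0.3674, -0.6006, 0.0098, 0.2327] rows 5.0
(0.446, -0.306, 0.13, 45.0) [-0.0002, -0.0002, 0.3674, -0.6006, 0.0099, 0.3994] rows 6.0
```

```bash
python3 -m handwheel '[[0,0,0.367,-0.6,0.01,0.4,0],[0,0,0.367,-0.6,0.01,0.4,0],[0,0,0.367,-0.6,0.01,0.4,0],[0,0,0.367,-0.6,0.01,0.4,0],[0,0,0.367,-0.6,0.01,0.4,0],[0,0,0.367,-0.6,0.01,0.4,0],[0,0,0.367,-0.6,0.01,0.4,0],[0,0,0.367,-0.6,0.01,0.5,0],[0,0,0.367,-0.6,0.01,0.6,0],[0,0,0.367,-0.6,0.01,0.683,0],[0,0,0.367,-0.6,0.01,0.683,0]]' && python3 -m handwheel '[[0,0,0,0,0,0,0.6],[0,0,0,0,0,0,0.6],[0,0,0,0,0,0,0.6],[0,0,0,0,0,0,0.6],[0,0,0,0,0,0,0.6],[0,0,0,0,0,0,0.6]]' 20
```

```text
clock: 4.78
ee_pos: [0.4463, -0.3022, 0.0426]
ee_rot: [-179.7, 0.0, 45.4]
wrist_force: [0.1, 0.2, -0.8]
opening: 0.0852
finger_force: 0.0
clock: 5.28
ee_pos: [0.4471, -0.306, 0.0473]
ee_rot: [179.8, -0.0, 45.2]
wrist_force: [0.3, 3.4, 8.6]
opening: 0.0494
finger_force: 19.2
```

```bash
python3 -m handwheel '[[0,0,0,0,0,0,0],[0,0,0,0,0,0,0],[0,0,0,0,0,0,0],[0,0,0,0,0,0,0],[0,0,0,0,0,0,0]]' 20; python3 plan.py .446,-.306,.047,135
```

```text
clock: 5.7
ee_pos: [0.4464, -0.3059, 0.0453]
ee_rot: [180.0, -0.0, 45.1]
wrist_force: [-0.2, 0.1, -0.4]
opening: 0.0853
finger_force: 0.0
t 5.7 at [ 0.4464 -0.3059  0.0453] [ 1.7999e+02 -1.0000e-02  4.5140e+01]
(0.446, -0.306, 0.047, 135.0) [0.0001, 0.0, -0.9985, -0.0012, -0.0007, -0.0057] rows 13.0
```

```bash
python3 -m handwheel '[[0,0,-0.93,0,0,0,0],[0,0,-0.93,0,0,0,0],[0,0,-0.93,0,0,0,0],[0,0,-0.93,0,0,0,0],[0,0,-0.93,0,0,0,0],[0,0,-0.93,0,0,0,0],[0,0,-0.93,0,0,0,0],[0,0,-0.93,0,0,0,0],[0,0,-0.93,0,0,0,0],[0,0,-0.93,0,0,0,0],[0,0,-0.93,0,0,0,0],[0,0,-0.93,0,0,0,0]]' && python3 -m handwheel '[[0,0,0,0,0,0,0.7],[0,0,0,0,0,0,0.7],[0,0,0,0,0,0,0.7],[0,0,0,0,0,0,0.7],[0,0,0,0,0,0,0.7],[0,0,0,0,0,0,0.7]]' 40 && python3 -m handwheel '[[0,0,0,0,0,-0.05,0.7],[0,0,0,0,0,-0.15,0.7],[0,0,0,0,0,-0.25,0.7],[0,0,0,0,0,-0.35,0.7],[0,0,0,0,0,-0.4,0.7],[0,0,0,0,0,-0.4,0.7]]'; python3 plan.py .48,-.13,.165,110 .485,-.03,.165,94
```

```text
clock: 6.7
ee_pos: [0.4463, -0.3059, 0.0451]
ee_rot: [180.0, -0.0, 129.2]
wrist_force: [1.1, -0.5, 0.2]
opening: 0.085
finger_force: 0.0
clock: 7.2
ee_pos: [0.4465, -0.306, 0.0455]
ee_rot: [180.0, 0.0, 128.7]
wrist_force: [-1.5, 0.5, 5.9]
opening: 0.0478
finger_force: 40.7
clock: 7.7
ee_pos: [0.4473, -0.3065, 0.1683]
ee_rot: [179.9, 0.3, 128.8]
wrist_force: [0.1, 0.0, -1.8]
opening: 0.0479
finger_force: 42.1
t 7.7 at [ 0.4473 -0.3065  0.1683] [179.94   0.29 128.76]
(0.48, -0.13, 0.165, 110.0) [0.0012, 0.0031, 0.2085, 0.3907, 0.4535, 0.0094] rows 5.0
(0.485, -0.03, 0.165, 94.0) [0.0016, 0.0029, 0.3863, 0.6401, 0.6752, 0.0083] rows 7.0
```

```bash
python3 -m handwheel '[[0,0,0.386,0.64,0.675,-0.05,0.7],[0,0,0.386,0.64,0.675,-0.05,0.7],[0,0,0.386,0.64,0.675,-0.05,0.7],[0,0,0.386,0.64,0.675,-0.05,0.7],[0,0,0.386,0.64,0.675,-0.05,0.7],[0,0,0.386,0.64,0.675,-0.05,0.7],[0,0,0.386,0.64,0.675,-0.05,0.7],[0,0,0.386,0.64,0.675,-0.05,0.7],[0,0,0.386,0.64,0.675,-0.05,0.7]]'; python3 plan.py .4915,.053,.175,94
```

```text
clock: 8.45
ee_pos: [0.4834, -0.0271, 0.1793]
ee_rot: [-179.9, -0.0, 94.3]
wrist_force: [-0.7, -0.4, -1.6]
opening: 0.0475
finger_force: 42.1
t 8.45 at [ 0.4834 -0.0271  0.1793] [-1.7993e+02 -3.0000e-02  9.4270e+01]
(0.4915, 0.053, 0.175, 94.0) [-0.0008, -0.0003, 0.0031, 0.2642, 0.0469, 0.0144] rows 2.0
```

Run:
```python
from h import *
s0=robot.read_state()
c0=s0["ee_pos"]+[0,0,-.0455];b=np.array([.4915,.053,0])
out=[]
for n in("top","side"):
    c=cam(n);im=cv2.resize(c["img"],None,fx=4,fy=4,interpolation=cv2.INTER_CUBIC)
    def poly(P,col):
        for ring in P: cv2.polylines(im,[np.round((proj(c,ring)+.5)*4).astype(int)],True,col,1)
    R=lambda r,z,o:rings([(r,z)])+o
    poly([R(.0255,0,c0),R(.0255,.07,c0),R(.0165,.07,c0)],(0,0,255))
    poly([R(.06,0.012,b),R(.015,.078,b),R(.008,.084,b),R(.004,.11,b),R(.008,.104,b),R(.029,.022,b)],(0,255,0))
    m=proj(c,(b+[0,-.03,.08])[None])[0]*4;x,y=int(m[0]-300),int(m[1]-260)
    x=max(x,0);y=max(y,0);cv2.imwrite(f"pics/chk_{n}.png",im[y:y+520,x:x+600]);print(n,x/4,y/4,robot.landmark_of(n,"stud")[:2],robot.landmark_of(n,"cartridge_top")[:2])
```

```text
top 173.5 172.0 [{'xy': [161.0, 177.4], 'score': 0.46}] [{'xy': [436.6, 263.7], 'score': 0.59}]
side 222.5 168.75 [{'xy': [293.4, 232.7], 'score': 0.94}] [{'xy': [340.9, 179.2], 'score': 0.76}, {'xy': [310.3, 173.8], 'score': 0.6}]
```

View pics/chk_top.png

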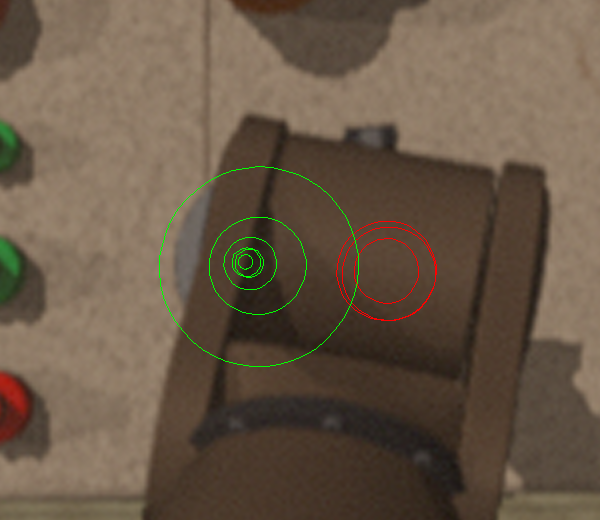

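View pics/chk_side.png

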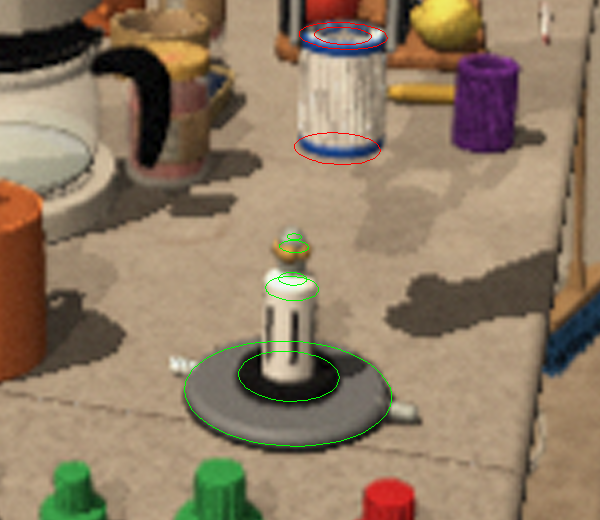

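The top view is mostly hidden by the arm, with the foot's left edge at crop (175,255) and the overlay at 160. The side view shows the tube held upright above and behind the spigot (stud tip at crop (293,232)). My base estimate looks about 8 mm off in y, because the network's stud point in the top view was off. I'll refit the foot from the unobstructed first pictures.

Run:
```python
from h import *
np.set_printoptions(precision=4,suppress=True)
T=cam("top");S=cam("side");T["img"]=cv2.imread("pics/top0.png");S["img"]=cv2.imread("pics/side0.png")
# foot grey mask -> fit disc edge (r=.06) to contour points
hsv=cv2.cvtColor(T["img"],cv2.COLOR_BGR2HSV)
m=((hsv[...,1]<40)|(hsv[...,2]<60)).astype(np.uint8);m[:205]=0;m[275:]=0;m[:,:205]=0;m[:,280:]=0
m=cv2.morphologyEx(cv2.morphologyEx(m,cv2.MORPH_CLOSE,np.ones((3,3))),cv2.MORPH_OPEN,np.ones((9,9)))
c=max(cv2.findContours(m,0,1)[0],key=cv2.contourArea)[:,0].astype(float)
print("contour bb",c.min(0),c.max(0))
P=np.array([ray(T,p,.012) for p in c])
f=least_squares(lambda q:np.hypot(*(P-q[:2]).T)-q[2],[.49,.05,.06],loss="soft_l1",f_scale=.001);print("foot fit",f.x)
# overlay for candidate
for b in ([f.x[0],f.x[1],0],):
  b=np.array(b)
  for c in(T,S):
    im=cv2.resize(c["img"],None,fx=6,fy=6,interpolation=cv2.INTER_CUBIC)
    for r,z in((.06,.012),(.06,0),(.015,.078),(.015,.022),(.008,.104),(.004,.11),(.029,.022)):
        cv2.polylines(im,[np.round((proj(c,rings([(r,z)])+b)+.5)*6).astype(int)],True,(0,255,0),1)
    m=proj(c,(b+[0,0,.05])[None])[0]*6;x,y=int(m[0]-200),int(m[1]-220)
    c["o"]=im[y:y+440,x:x+400];print(x/6,y/6)
cv2.imwrite("pics/base2.png",np.hstack([T["o"],S["o"]]))
```

```text
contour bb [218. 214.] [265. 260.]
foot fit [0.4933 0.0439 0.0564]
206.83333333333334 200.0
261.1666666666667 212.66666666666666
```

View pics/base2.png

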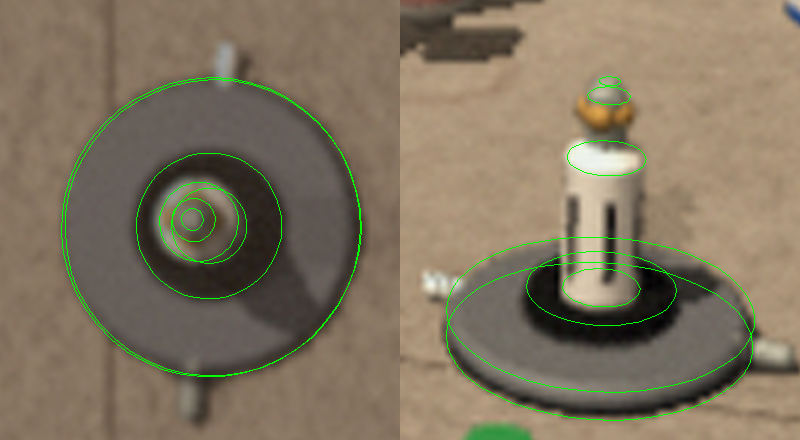

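Base refitted at (0.493, 0.044). The overlay matches the foot, seat and stud in both views: foot centre at crop (211,227) in the top view, stud tip at (608,78) in the side view.

```bash
python3 plan.py .4933,.0439,.175,94 .4933,.0439,.137,94
```

```text
t 8.85 at [ 0.4836 -0.0303  0.18  ] [-1.7999e+02 -1.0000e-02  9.3990e+01]
(0.4933, 0.0439, 0.175, 94.0) [-0.0001, -0.0001, -0.0001, 0.2444, 0.0494, 0.0168] rows 2.0
(0.4933, 0.0439, 0.137, 94.0) [-0.0001, -0.0001, -0.0001, 0.2444, 0.0494, 0.1434] rows 3.0
```

```bash
python3 -m handwheel '[[0,0,0,0.13,0.026,0.01,0.7],[0,0,0,0.244,0.049,0.017,0.7],[0,0,0,0.244,0.049,0.017,0.7],[0,0,0,0.244,0.049,0.017,0.7],[0,0,0,0.244,0.049,0.06,0.7],[0,0,0,0.244,0.049,0.1,0.7],[0,0,0,0.244,0.049,0.143,0.7],[0,0,0,0.244,0.049,0.143,0.7],[0,0,0,0.244,0.049,0.143,0.7]]'
python3 - <<'E'
from h import *
st=robot.read_state();c0=st["ee_pos"]+[0,0,-.0455];b=np.array([.4933,.0439,0]);print(st["ee_pos"],st["wrist_force"])
o=[]
for n in("side","top"):
    c=cam(n);im=cv2.resize(c["img"],None,fx=5,fy=5,interpolation=cv2.INTER_CUBIC)
    raw=im.copy()
    for r,z,q in((.0255,0,c0),(.0255,.07,c0),(.015,.078,b),(.06,.012,b)):
        cv2.polylines(im,[np.round((proj(c,rings([(r,z)])+q)+.5)*5).astype(int)],True,(0,0,255),1)
    m=proj(c,(b+[0,0,.08])[None])[0]*5;x,y=int(m[0]-190),int(m[1]-220);o.append(im[y:y+440,x:x+380])
    print(x/5,y/5)
cv2.imwrite("pics/hold.png",np.hstack(o))
E
```

```text
clock: 9.6
ee_pos: [0.493, 0.0438, 0.1372]
ee_rot: [-179.9, -0.0, 94.0]
wrist_force: [0.5, -0.7, -1.1]
opening: 0.0476
finger_force: 42.1
[0.49301026 0.04382357 0.13719028] [ 0.53261439 -0.74936534 -1.09220421]
257.0 193.6
201.2 192.2
```

View pics/hold.png

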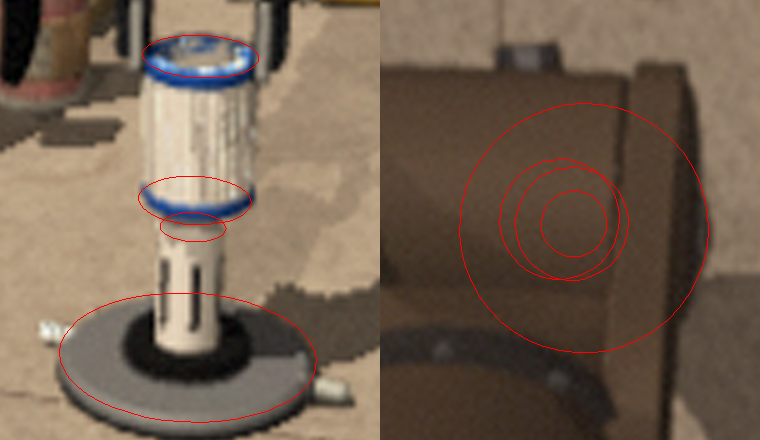

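The tube sits directly over the spigot. Its bottom centre is near crop x=198 and the spigot axis near 193, so it is about 2 mm too far to -x. I'll shift +1.5 mm in x and descend gently.

```bash
python3 -m handwheel '[[0,0,0,0,0.005,0.01,0.7],[0,0,0,0,0.005,0.02,0.7],[0,0,0,0,0.005,0.03,0.7],[0,0,0,0,0.005,0.04,0.7],[0,0,0,0,0.005,0.045,0.7],[0,0,0,0,0.005,0.045,0.7]]'
```

```text
clock: 10.2
ee_pos: [0.4945, 0.0449, 0.1234]
ee_rot: [-180.0, -0.0, 94.1]
wrist_force: [-0.6, 0.1, -1.3]
opening: 0.048
finger_force: 42.1
```

```bash
python3 -m handwheel '[[0,0,0,0,0,0.01,0.7],[0,0,0,0,0,0.02,0.7],[0,0,0,0,0,0.03,0.7],[0,0,0,0,0,0.04,0.7],[0,0,0,0,0,0.04,0.7],[0,0,0,0,0,0.04,0.7]]'
```

```text
clock: 10.7
ee_pos: [0.4946, 0.0448, 0.1116]
ee_rot: [-180.0, -0.0, 94.1]
wrist_force: [0.4, -0.5, -1.1]
opening: 0.0475
finger_force: 42.1
```

```bash
python3 -m handwheel '[[0,0,0,0,0,0.02,0.7],[0,0,0,0,0,0.04,0.7],[0,0,0,0,0,0.06,0.7],[0,0,0,0,0,0.08,0.7],[0,0,0,0,0,0.1,0.7],[0,0,0,0,0,0.12,0.7],[0,0,0,0,0,0.135,0.7],[0,0,0,0,0,0.142,0.7],[0,0,0,0,0,0.142,0.7],[0,0,0,0,0,0.142,0.7]]'
```

```text
clock: 11.53
ee_pos: [0.4946, 0.0449, 0.0691]
ee_rot: [-180.0, -0.0, 94.1]
wrist_force: [0.4, 0.0, -0.9]
opening: 0.0476
finger_force: 42.1
```

```bash
python3 -m handwheel '[[0,0,0,0,0,0.005,0.7],[0,0,0,0,0,0.008,0.7],[0,0,0,0,0,0.01,0.7],[0,0,0,0,0,0.01,0.7]]'
```

```text
clock: 11.87
ee_pos: [0.4947, 0.0449, 0.0664]
ee_rot: [180.0, -0.0, 94.1]
wrist_force: [-1.3, -0.3, 3.0]
opening: 0.0476
finger_force: 42.6
```

```bash
python3 -m handwheel '[[0,0,0,0,0,0,0],[0,0,0,0,0,0,0],[0,0,0,0,0,0,0],[0,0,0,0,0,0,0],[0,0,0,0,0,-0.05,0],[0,0,0,0,0,-0.15,0],[0,0,0,0,0,-0.25,0],[0,0,0,0,0,-0.35,0],[0,0,0,0,0,-0.4,0],[0,0,0,0,0,-0.4,0]]'
python3 - <<'E'
from h import *
np.set_printoptions(precision=4,suppress=True)
T=cam("top");S=cam("side");S1=S["img"].copy();T["img"]=cv2.imread("pics/top0.png");S["img"]=cv2.imread("pics/side0.png")
et=color_ext(T,(45,90,25),(85,255,255),(150,222,195,260))[0];es=color_ext(S,(45,90,25),(85,255,255),(258,275,297,325))[0]
print(et,es,fit([T,S],[et+.5,es+.5],CAP,[.49,.21]),fit([T],[et+.5],CAP,[.49,.21])[0])
b=np.array([.4937,.0445,0]);m=proj(S,(b+[0,0,.06])[None])[0];x,y=int(m[0]),int(m[1])
o=[]
for c,im,p in((S,S1,b),(T,T["img"],np.array([.492,.2145,0]))):
    m=proj(c,(p+[0,0,.04])[None])[0].astype(int);o.append(cv2.resize(im[m[1]-36:m[1]+36,m[0]-30:m[0]+30],None,fx=6,fy=6,interpolation=cv2.INTER_CUBIC))
cv2.imwrite("pics/seat.png",np.hstack(o))
E
python3 plan.py .492,.2145,.12,135 .492,.2145,.045,135
```

```text
clock: 12.7
ee_pos: [0.4958, 0.0449, 0.1894]
ee_rot: [179.7, 0.0, 94.1]
wrist_force: [-0.1, -0.8, -0.5]
opening: 0.0855
finger_force: 0.0
[159.5 229.5 178.5 248.5] [265.5 282.5 288.5 317.5] (array([0.4894, 0.2151]), array([-0.5997,  0.271 ,  1.3154, -0.1057, -0.0221, -0.1825, -0.162 ,
        0.481 ])) [0.4896 0.2159]
t 12.8 at [0.4945 0.0449 0.1862] [179.96   0.    94.1 ]
(0.492, 0.2145, 0.12, 135.0) [0.0005, 0.0002, -0.4544, 0.5646, 0.0319, 0.2208] rows 6.0
(0.492, 0.2145, 0.045, 135.0) [0.0005, 0.0002, -0.4544, 0.5646, 0.0317, 0.4708] rows 6.0
```

View pics/seat.png

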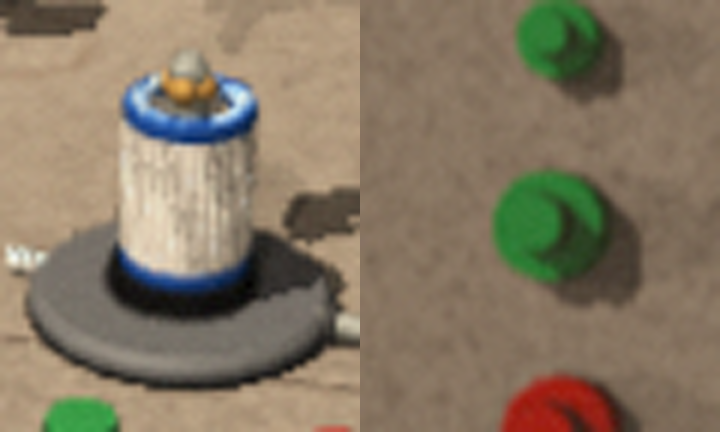

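The left panel shows the tube down on the black seat, with the stud and brass beads standing out of its bore at (190,85). The right panel confirms the meant cap is the larger green one at (548,227), between the small green (558,38) and the red (560,410).

```bash
python3 plan.py .4895,.2152,.12,135 .4895,.2152,.047,135; python3 -m handwheel '[[0,0,-0.454,0.3,0.02,0,0],[0,0,-0.454,0.567,0.023,0.1,0],[0,0,-0.454,0.567,0.023,0.22,0],[0,0,-0.454,0.567,0.023,0.22,0],[0,0,-0.454,0.567,0.023,0.22,0],[0,0,-0.454,0.567,0.023,0.22,0],[0,0,-0.454,0.567,0.023,0.22,0],[0,0,-0.454,0.567,0.023,0.3,0],[0,0,-0.454,0.567,0.023,0.4,0],[0,0,-0.454,0.567,0.023,0.464,0],[0,0,-0.454,0.567,0.023,0.464,0]]'
```

```text
t 12.8 at [0.4945 0.0449 0.1862] [179.96   0.    94.1 ]
(0.4895, 0.2152, 0.12, 135.0) [0.0005, 0.0002, -0.4544, 0.5676, 0.0237, 0.2208] rows 6.0
(0.4895, 0.2152, 0.047, 135.0) [0.0005, 0.0002, -0.4544, 0.5676, 0.0236, 0.4641] rows 6.0
clock: 13.72
ee_pos: [0.4876, 0.2138, 0.0435]
ee_rot: [-179.7, -0.2, 134.7]
wrist_force: [-0.2, 0.8, -1.6]
opening: 0.0855
finger_force: 0.0
```

```bash
python3 -m handwheel '[[0,0,0,0,0,0,0.8],[0,0,0,0,0,0,0.8],[0,0,0,0,0,0,0.8],[0,0,0,0,0,0,0.8],[0,0,0,0,0,0,0.8],[0,0,0,0,0,0,0.8],[0,0,0,0,0,0,0.8],[0,0,0,0,0,0,0.8],[0,0,0,0,0,0,0.8]]' 20
```

```text
clock: 14.47
ee_pos: [0.4894, 0.2151, 0.0471]
ee_rot: [180.0, -0.0, 135.0]
wrist_force: [0.2, 0.4, -0.8]
opening: 0.0173
finger_force: 0.0
```

Opening 17 mm with no force means nothing is between the pads. I'll look.

Run:
```python
from h import *
S=cam("side");T=cam("top");p=np.array([.4895,.2152,0]);o=[]
for c in(S,T):
    m=proj(c,(p+[0,0,.04])[None])[0].astype(int);x,y=max(m[0]-40,0),m[1]-44;print(x,y)
    o.append(cv2.resize(c["img"][y:y+88,x:x+80],None,fx=5,fy=5,interpolation=cv2.INTER_CUBIC))
cv2.imwrite("pics/miss.png",np.hstack(o))
for l in("cap_rim","cap_grip"):print(l,[(np.round(r["xy"]).tolist(),round(r["score"],2)) for r in robot.landmark_of("side",l)])
```

```text
237 250
127 195
cap_rim [([275.0, 311.0], 0.89), ([315.0, 314.0], 0.72), ([243.0, 303.0], 0.55)]
cap_grip [([318.0, 299.0], 0.72), ([275.0, 292.0], 0.7), ([241.0, 292.0], 0.64)]
```

View pics/miss.png

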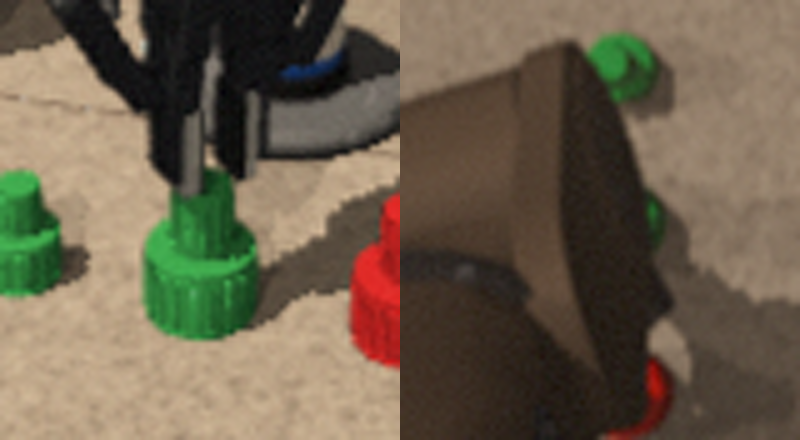

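Run:
```python
from h import *
S=cam("side");s=robot.read_state();e=s["ee_pos"];print(e,s["opening"],robot.nose_length)
u=np.array([np.sin(np.radians(135)),-np.cos(np.radians(135)),0])
for z in(.033,.045,.058):
    for k in(-.0087,.0087):
        print(z,k,(proj(S,(e*[1,1,0]+u*k+[0,0,z])[None])[0]-[237,250])*5)
print("grip top/skirt top centre",(proj(S,np.array([[.4894,.2151,.058],[.4894,.2151,.03]]))-[237,250])*5)
```

```text
[0.48936499 0.21502191 0.04698559] 0.01728411274557251 0.014
0.033 -0.0087 [221.87681978 229.93614737]
0.033 0.0087 [183.11977035 242.63608667]
0.045 -0.0087 [222.59897906 203.73587711]
0.045 0.0087 [183.61890984 216.22213109]
0.058 -0.0087 [223.39098813 175.00142461]
0.058 0.0087 [184.16640215 187.24939304]
grip top/skirt top centre [[203.74734484 181.18654868]
 [202.31429296 242.87845131]]
```

The fingertips in the side picture (crop (190,195) and (240,178)) are just above the grip's top. They reach about 25 mm less far than I planned, so I'll open, go 22 mm lower and close again.

```bash
python3 -m handwheel '[[0,0,0,0,0,0,0.1],[0,0,0,0,0,0,0.1],[0,0,0,0,0,0,0.1],[0,0,0,0,0,0,0.1],[0,0,0,0,0,0,0.1],[0,0,0,0,0,0.025,0.1],[0,0,0,0,0,0.05,0.1],[0,0,0,0,0,0.07,0.1],[0,0,0,0,0,0.07,0.1]]' && python3 -m handwheel '[[0,0,0,0,0,0,0.8],[0,0,0,0,0,0,0.8],[0,0,0,0,0,0,0.8],[0,0,0,0,0,0,0.8],[0,0,0,0,0,0,0.8],[0,0,0,0,0,0,0.8],[0,0,0,0,0,0,0.8],[0,0,0,0,0,0,0.8]]' 20
```

```text
clock: 15.47
ee_pos: [0.4887, 0.2148, 0.0244]
ee_rot: [-179.9, -0.1, 135.0]
wrist_force: [0.5, 0.5, 0.1]
opening: 0.0767
finger_force: 0.0
clock: 16.13
ee_pos: [0.4895, 0.2151, 0.0262]
ee_rot: [180.0, 0.0, 135.0]
wrist_force: [-0.5, 0.2, 2.1]
opening: 0.023
finger_force: 22.7
```

```bash
python3 -m handwheel '[[0,0,0,0,0,0,0.3],[0,0,0,0,0,0,0.3],[0,0,0,0,0,0,0.3],[0,0,0.95,0,0,0,0.3],[0,0,0.95,0,0,0,0.3],[0,0,0.95,0,0,0,0.3],[0,0,0.95,0,0,0,0.3],[0,0,0.95,0,0,0,0.3],[0,0,0.95,0,0,0,0.3],[0,0,0.95,0,0,0,0.3],[0,0,0.95,0,0,0,0.3],[0,0,0.95,0,0,0,0.3]]' && python3 -m handwheel '[[0,0,0.22,0,0,0,0.3],[0,0,0.22,0,0,0,0.3],[0,0,0.22,0,0,0,0.3],[0,0,0.22,0,0,0,0.3],[0,0,0.22,0,0,0,0.8],[0,0,0.22,0,0,0,0.8],[0,0,0.22,0,0,0,0.8],[0,0,0.22,0,0,0,0.8],[0,0,0.22,0,0,0,0.8]]' 80; python3 plan.py
```

```text
clock: 17.13
ee_pos: [0.4893, 0.215, 0.0259]
ee_rot: [-180.0, -0.0, 70.1]
wrist_force: [0.0, -0.6, 0.1]
opening: 0.0599
finger_force: 0.0
clock: 17.88
ee_pos: [0.4894, 0.215, 0.0262]
ee_rot: [180.0, -0.0, 50.8]
wrist_force: [-0.4, 0.2, 3.2]
opening: 0.0214
finger_force: 78.2
t 17.88 at [0.4894 0.215  0.0262] [ 1.7999e+02 -2.0000e-02  5.0750e+01]
```

```bash
python3 -m handwheel '[[0,0,0,0,0,-0.05,0.8],[0,0,0,0,0,-0.15,0.8],[0,0,0,0,0,-0.25,0.8],[0,0,0,0,0,-0.35,0.8],[0,0,0,0,0,-0.43,0.8],[0,0,0,0,0,-0.46,0.8],[0,0,0,0,0,-0.46,0.8],[0,0,0,0,0,-0.46,0.8]]'; python3 plan.py .494,.0444,.163,50.8
```

```text
clock: 18.55
ee_pos: [0.4891, 0.2149, 0.1634]
ee_rot: [-180.0, 0.0, 50.7]
wrist_force: [-0.3, -0.3, -2.1]
opening: 0.0212
finger_force: 78.5
t 18.55 at [0.4891 0.2149 0.1634] [-1.7999e+02  1.0000e-02  5.0710e+01]
(0.494, 0.0444, 0.163, 50.8) [-0.0001, 0.0001, -0.0009, -0.4295, 0.3727, 0.0012] rows 5.0
```

```bash
python3 -m handwheel '[[0,0,0,-0.08,0.07,0,0.8],[0,0,0,-0.18,0.157,0,0.8],[0,0,0,-0.28,0.243,0,0.8],[0,0,0,-0.37,0.32,0,0.8],[0,0,0,-0.429,0.372,0,0.8],[0,0,0,-0.429,0.372,0,0.8],[0,0,0,-0.429,0.372,0,0.8],[0,0,0,-0.429,0.372,0.03,0.8],[0,0,0,-0.429,0.372,0.06,0.8],[0,0,0,-0.429,0.372,0.06,0.8]]'
python3 - <<'E'
from h import *
st=robot.read_state();e=st["ee_pos"];print(e,st["wrist_force"])
S=cam("side");im=cv2.resize(S["img"],None,fx=6,fy=6,interpolation=cv2.INTER_CUBIC)
c0=e-[0,0,.0262];b=np.array([e[0],e[1],0])
for r,z,q in((.022,0,c0),(.022,.03,c0),(.0255,.092,b),(.0255,.022,b),(.004,.11,b)):
    cv2.polylines(im,[np.round((proj(S,rings([(r,z)])+q)+.5)*6).astype(int)],True,(0,0,255),1)
m=proj(S,(b+[0,0,.09])[None])[0]*6;x,y=int(m[0]-250),int(m[1]-290);cv2.imwrite("pics/capover.png",im[y:y+580,x:x+500])
E
```

```text
clock: 19.38
ee_pos: [0.4931, 0.0457, 0.1436]
ee_rot: [-179.8, 0.1, 50.8]
wrist_force: [0.5, -0.0, -0.8]
opening: 0.0214
finger_force: 78.6
[0.49310983 0.04569677 0.14358243] [ 0.45989139 -0.01179599 -0.78608794]
```

View pics/capover.png

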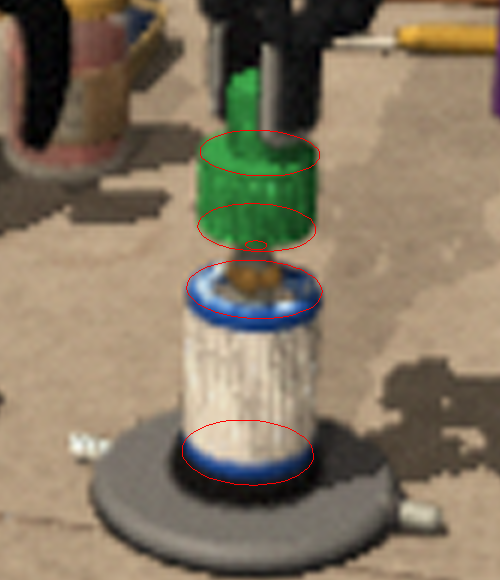

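The cap is held upright over the stud: cap axis at crop x≈257, beads at ≈254, so about 1 mm apart or less. Pressing slowly now.

```bash
python3 plan.py; python3 -m handwheel '[[0,0,0,0,0,0.01,0.8],[0,0,0,0,0,0.02,0.8],[0,0,0,0,0,0.03,0.8],[0,0,0,0,0,0.04,0.8],[0,0,0,0,0,0.05,0.8],[0,0,0,0,0,0.05,0.8],[0,0,0,0,0,0.05,0.8]]' 110
```

```text
t 19.43 at [0.4934 0.0456 0.1444] [-1.7986e+02  9.0000e-02  5.0780e+01]
clock: 20.02
ee_pos: [0.4942, 0.0447, 0.1309]
ee_rot: [-180.0, 0.0, 50.7]
wrist_force: [0.1, 0.6, -1.0]
opening: 0.0207
finger_force: 107.8
```

```bash
python3 -m handwheel '[[0,0,0,0,0,0.004,0.8],[0,0,0,0,0,0.008,0.8],[0,0,0,0,0,0.012,0.8],[0,0,0,0,0,0.016,0.8],[0,0,0,0,0,0.02,0.8],[0,0,0,0,0,0.02,0.8]]'
```

```text
clock: 20.52
ee_pos: [0.4944, 0.0446, 0.1254]
ee_rot: [180.0, -0.0, 50.7]
wrist_force: [-0.8, -1.8, 6.3]
opening: 0.02
finger_force: 109.2
```

```bash
python3 -m handwheel '[[0,0,0,0,0,0.004,0.8],[0,0,0,0,0,0.008,0.8],[0,0,0,0,0,0.012,0.8],[0,0,0,0,0,0.012,0.8]]'; python3 -m handwheel '[[0,0,0,0,0,0.004,0.8],[0,0,0,0,0,0.008,0.8],[0,0,0,0,0,0.012,0.8],[0,0,0,0,0,0.012,0.8]]';python3 -m handwheel '[[0,0,0,0,0,0.004,0.8],[0,0,0,0,0,0.008,0.8],[0,0,0,0,0,0.008,0.8]]'
```

```text
clock: 20.85
ee_pos: [0.494, 0.0446, 0.1212]
ee_rot: [-180.0, 0.0, 50.7]
wrist_force: [-0.8, -2.3, -0.3]
opening: 0.0203
finger_force: 107.9
clock: 21.18
ee_pos: [0.4939, 0.0447, 0.1173]
ee_rot: [-180.0, 0.0, 50.7]
wrist_force: [-0.4, -3.7, -4.3]
opening: 0.0205
finger_force: 108.0
clock: 21.43
ee_pos: [0.4943, 0.0449, 0.1155]
ee_rot: [180.0, -0.0, 50.7]
wrist_force: [-2.1, -0.9, 3.6]
opening: 0.0204
finger_force: 108.8
```

Clicked: the force dropped and pulled down, and the rim is now on the cartridge. Pressing on to the hard stop.

```bash
python3 -m handwheel '[[0,0,0,0,0,0.004,0.8],[0,0,0,0,0,0.008,0.8],[0,0,0,0,0,0.01,0.8],[0,0,0,0,0,0.01,0.8]]';python3 -m handwheel '[[0,0,0,0,0,0.003,0.8],[0,0,0,0,0,0.006,0.8],[0,0,0,0,0,0.006,0.8]]'
```

```text
clock: 21.77
ee_pos: [0.4945, 0.0449, 0.1132]
ee_rot: [180.0, -0.1, 50.7]
wrist_force: [-2.4, -1.3, 10.9]
opening: 0.0202
finger_force: 110.0
clock: 22.02
ee_pos: [0.4951, 0.0449, 0.1128]
ee_rot: [179.9, -0.1, 50.7]
wrist_force: [-5.8, -0.8, 30.4]
opening: 0.0205
finger_force: 112.2
```

The force rose from 11 to 30 N over 0.4 mm, so the seat is on its hard stop. I'll let it settle and take one last look.

```bash
python3 -m handwheel '[[0,0,0,0,0,0,0.8],[0,0,0,0,0,0,0.8],[0,0,0,0,0,0,0.8],[0,0,0,0,0,0,0.8],[0,0,0,0,0,0,0.8],[0,0,0,0,0,0,0.8]]'
python3 - <<'E'
from h import *
S=cam("side");m=proj(S,np.array([[.494,.0445,.07]]))[0].astype(int)
cv2.imwrite("pics/end.png",cv2.resize(S["img"][m[1]-55:m[1]+45,m[0]-110:m[0]+50],None,fx=5,fy=5,interpolation=cv2.INTER_CUBIC))
E
```

```text
clock: 22.52
ee_pos: [0.4951, 0.0449, 0.1128]
ee_rot: [179.9, -0.1, 50.7]
wrist_force: [-6.0, -1.1, 30.3]
opening: 0.02
finger_force: 112.2
```

View pics/end.png

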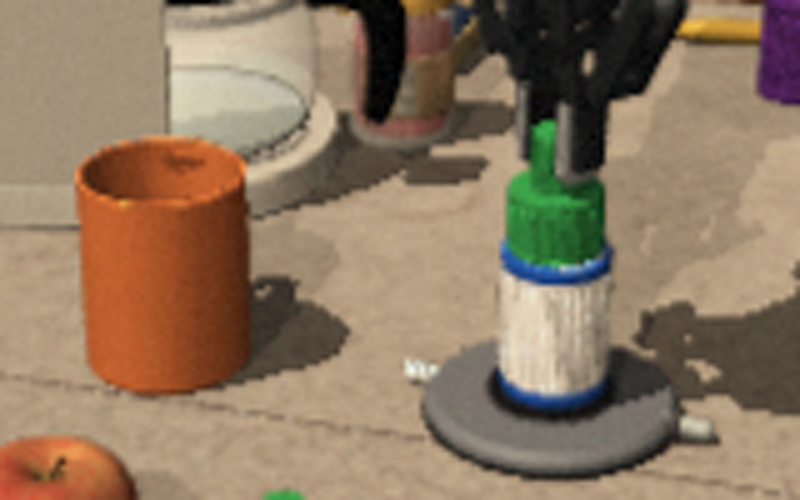

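The cap (555,215) sits flat on the cartridge and is still gripped. The seat at (553,400) is down, and the mug and apple are untouched.

```bash
python3 -c "from bench import robot;print(robot.sign_off())"
```

```text
the job is handed in; nothing more can be done
None
```

The job is handed in: the cartridge is on its seat, the larger green cap has clicked onto the stud, and the arm still grips it, pressing with about 30 N against the seat's hard stop; nothing else was knowingly touched, though the jam jar and tin were only partly in view in the last picture.

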